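Seat the pressing plate in the chip jig and latch it

TASK

Swing the jig's latch arm fully aside, then lift the long holed plate and lower it over the jig's two locating pins (big hole over the thick pin) until it lies flush on the jig before you let go; do not drop it on. Then swing the latch arm back over the plate to its stop, and leave the shorter plate where it lies.

Things in the scene. Friction and masses are not known exactly. Their poses are not given: they have to be found in the camera images.
- jig: Aluminium pressing jig fixed to the bench: base 140 mm (its x -53 to +87) by 170 mm (its y), 14 mm high. Two seats 90 x 30 mm, tops 22 mm above the bench, at its y = +62 and -62 mm; a small circuit board (top 19 mm) between them. On each seat a steel pin 14 mm high, its top 5 mm tapered. Origin on the bench midway between the pins; y runs from the thin to the thick pin, z up.
- pin_big (a point): Foot of the thick pin (12 mm diameter, its tip tapered to 5 mm), on its axis at seat height (22 mm above the bench). Jig frame: x 0, y +60 mm.
- pin_small (a point): Foot of the thin pin (9 mm diameter, its tip tapered to 3 mm), on its axis at seat height. Jig frame: x 0, y -60 mm.
- plate: The long loose plate, bare aluminium, about 0.4 kg, lying flat: 80 mm (its x) by 150 mm (y), 12 mm thick. Two through holes: 15 mm wide at y = +60, 12 mm at y = -60 mm. Black upright handle on its middle, 12 mm thick (x), 50 mm long (y). Origin at the centre of its underside, 22 mm above the bench when seated (pins then stand 2 mm out). At the start its y axis lies within 0.75 rad of the jig's.
- plate_handle (a point): Middle of the top of the long plate's handle, 48 mm above the plate's underside.
- hole_big (a point): Centre of the long plate's 15 mm hole, at its underside.
- hole_small (a point): Centre of the long plate's 12 mm hole, at its underside.
- short_plate: A similar plate for another jig, only 110 mm long, holes 80 mm apart (the long plate's are 120 mm apart), same width, thickness and handle. Origin at the centre of its underside. Not to be used; leave it where it lies.
- latch (a joint): Angle of the latch arm about its upright pivot, rad. 0: at its closed stop, pointing along the jig's -x across the plate's place, between thick pin and handle. Grows as it swings towards the jig's +y (clockwise from above), to a stop at 1.7. Starts between 0 and 0.4, blocking the plate; clear of it from about 1.1. Light friction (about 1 N at the knob): it stays where left.
- latch_pivot (a point): Pivot of the latch arm, at the arm's hub: jig frame x +72, y +42 mm, 48 mm above the bench (its small bolt ends 54 mm up).
- latch_knob (a point): Top of the steel knob at the arm's free end, 86 mm above the bench: an upright round bar 14 mm in diameter, standing from the arm's top (46 mm) to 86 mm, 125 mm from the pivot. The arm is 16 mm wide and lies 38 to 46 mm above the bench, 4 mm over a seated plate.
There are look-alikes about, which are no part of the job. Leave any blue or orange look-alike of the plate alone.

How it is judged:
On the way, in this order (a step that is already met when the one before it is completed fails the run):
1. the latch arm is swung aside, clear of the plate's place (value of joint latch above 1 rad), for 0.1 s.
2. the long plate lies flush on the seats, over both pins, released (z of plate in the frame of jig between 0.02 and 0.024 m and horizontal distance between hole_big and pin_big below 0.003 m and horizontal distance between hole_small and pin_small below 0.003 m and angle between the z axis of plate and the z axis of jig, either way round below 0.03 rad and contact force between the fingers and plate below 0.1 N and linear speed of plate below 0.02 m/s), for 0.2 s.
3. the latch arm is back over the plate at its stop (z of plate in the frame of jig between 0.02 and 0.024 m and horizontal distance between hole_big and pin_big below 0.003 m and horizontal distance between hole_small and pin_small below 0.003 m and angle between the z axis of plate and the z axis of jig, either way round below 0.03 rad and value of joint latch below 0.12 rad), for 0.2 s.
At the end, for the whole second after the job is handed in: The long plate lies flush on the jig's seats (within 2 mm of height and 0.03 rad of level), each hole centred on its pin within 3 mm, big hole over the thick pin, at rest and released, and the latch arm is closed over it (less than 0.12 rad from its stop) (all of step 3 and contact force between the fingers and plate below 0.1 N and linear speed of plate below 0.01 m/s); the robot touches nothing.
It fails at once if the plate is dropped onto the jig (falls free, faster than 0.4 m/s, over the jig) (horizontal distance between plate and jig below 0.06 m and contact force between the fingers and plate below 0.1 N and linear speed of plate above 0.4 m/s).
It fails at once if the shorter plate is moved by more than 30 mm (distance of short_plate from where it was at the start of the episode above 0.03 m).
It also fails if it takes over 67 s, if anything falls off the work surface, if the arm or the gripper's body presses on something with over 40 N, if the wrist force passes 120 N, or if a joint passes its speed limit or range.

ROBOT

A 6-joint arm with a two-finger parallel gripper is mounted at the origin on the work surface. World frame = base frame: x ahead of the robot, y to its left, z up, the work surface at z = 0. Lengths are in m, angles in rad, forces in N, time in s.
With the tool pointing down it reaches from about 0.325 to 0.9 m from the base axis. Payload 6.1 kg.
Tool frame: the origin (TCP) lies where the fingers leave the gripper's body, on its centre line; the fingertips stand 73 mm ahead of it and the grasp point (between the pads) lies 54 mm ahead of it (manip.nose_length is the distance from the TCP to the fingertips, in m); z points along the fingers, y is the line along which they close (so a half turn about z gives the same grasp; the last joint's range is limited). The gripper opens to 85 mm and grips with 20 to 120 N. Pads are 22 mm wide; open, the fingers measure 114 mm over their backs; the gripper's body (76 mm by 85 mm) begins 54 mm behind the grasp point. The pads swing forward as they close: fully open they stand 13 mm farther back than shut.
Start: joints at [-1.316, 0.22, 1.526, -0, 1.395, -0.126], TCP at [0.232, -0.58, 0.304] pointing down, gripper open.
Joint ranges: [-2.98, 2.98], [-0.91, 2.08], [0.09, 2.57], [-1.24, 4.39], [0.2, 2.65], [-2.68, 2.68]. Speed limits (rad/s): [2.57, 2.57, 3.01, 3.14, 3.14, 3.14].

INTERFACE

Orientations are given as a rotation vector (axis times angle).
In Python, from plant import sensors, cams, manip gives the robot as it stands.
- The arm moves only by the tool play_rows, never from a script. Its argument "targets" is a list of rows, each an object of numbers: "grip": the closure, from -1 (fully open) to 1 (shut); "tx", "ty", "tz": the shift along the tool's x, y, z in units of 30 mm (1.0 is 30 mm); "rx", "ry", "rz": the turn, a rotation vector about the tool's x, y, z in units of 6 degrees (1.0 is 6 degrees). In form: [{"grip": .., "tx": .., "ty": .., "tz": .., "rx": .., "ry": .., "rz": ..}, ...]. A call has 1 to 10 rows; each row is the pose to reach, as a shift and turn from the pose commanded when the call began, along the tool's axes at that moment; what a row does not reach only later rows make up. A row lasts 1/10 s, in which the tool goes at most 50 mm and 8.59 degrees, less where a joint would pass 70% of its speed; a pose out of reach is approached as far as the arm can. A call with a gripper value outside its range is refused whole. The fingers move at their own pace and stop on an object; "newtons" is the grip in N (left out, the last holds). Time passes only in rows, so rows that repeat a pose let the fingers close. It gives the time, the measured TCP pose, the force, the opening and the grip force at its end, in the units of the state.
- sensors.observe(): the state, without advancing time (a new reading comes with each control period).
- cams.read_camera(name): name is "scene" or "top"; returns (picture, depth): 420x560x3 uint8, red, green, blue; 420x560 float32, m along the optical axis (not along the pixel's ray), 0 where there is no reading.
- cams.camera_model(name): a dict with "fov_y" (degrees; the focal length in pixels is half the picture's height over the tangent of half this angle, whatever the lens; pixels are square), "cx", "cy" (the principal point, pixels), "rvec" (rotation vector, rad) and "tvec" (3), from world to camera coordinates, as OpenCV has them. Camera axes: x right, y down, z forward; pixel columns grow to the right and rows downward; lengths in m; the calibration is good to about 2 mm. A picture is of the moment at which its call begins. camera_model takes no time and is no camera call.
- manip.close_job(): hands the job in; it is judged then, once.
Trained networks look in the newest picture that a camera, given by its name, has taken for a name from the list of things; names that differ only in an ending like _2 or _b are one class to them, and where a whole thing is asked for, a point or a joint stands for the part that bears it (a point fixed in the world has none). Each returns a list of dicts, best first, with "p" (0 to 1); they miss things now and then, are a little off and sometimes report something else, mostly with a low value. They report only what shows in the picture. A call takes as long as a camera call. They do not tell look-alikes from the thing itself.
- cams.silhouettes(camera, thing): "pixels" (420x560 bool, what is visible of it) and "box" ([left, top, right, bottom] in pixels, round what is visible of it).
The state is a dict: "time_s": time; "q": joint angles; "joint_velocities": joint speeds; "joint_torque": joint torques, N m; "eef_pos": TCP position; "ee_rot": TCP orientation; "force": force on the tool from outside, world axes, zero at the start; "wrist_torque": the same for the moment, N m; "width": finger opening in m; "grip_force": force on a finger pad.
Only numpy, scipy, OpenCV 4.12 (cv2) and the standard library are available. Lean on these libraries where they do the work, as an engineer would, in place of code of your own. Each camera call takes 0.05 s, during which the arm holds its last target. There are 200 camera calls.

## Working session

There is one attempt and no reset: what is moved stays moved. The work goes in short steps, Python scripts to look and compute and a tool call to move; the robot and the scene stay as the last step left them, time stands still between calls to the robot, and variables do not carry over. Pictures are saved under pics/ and viewed, at most 10 in all, crops included, and the job is handed in when it is done.

Besides the shell and the picture viewer there is one more tool, called after "Request:" by a JSON object that holds its "name" and its "arguments", one argument or row to a line. play_rows: Moves the arm, as the interface text tells. Its arguments: {"type":"object","properties":{"targets":{"type":"array"},"newtons":{"type":"number"}},"required":["targets"]}

```bash
mkdir -p pics; ls; cat > h.py <<'E'
import numpy as np, cv2
from plant import sensors, cams, manip
def cam(n):
    m=cams.camera_model(n); f=210/np.tan(np.radians(m["fov_y"])/2)
    R=cv2.Rodrigues(np.array(m["rvec"],float))[0]; return f,m["cx"],m["cy"],R,np.array(m["tvec"],float)
def cloud(n,depth):
    f,cx,cy,R,t=cam(n); v,u=np.mgrid[:420,:560]
    P=np.stack([(u-cx)/f*depth,(v-cy)/f*depth,depth],-1)
    return (P-t)@R
def proj(n,p):
    f,cx,cy,R,t=cam(n); c=np.atleast_2d(p)@R.T+t
    return c[:,:2]/c[:,2:]*f+[cx,cy]
def atz(n,uv,z):
    f,cx,cy,R,t=cam(n); uv=np.atleast_2d(uv)
    d=np.c_[(uv-[cx,cy])/f,np.ones(len(uv))]@R; o=-R.T@t
    return o+d*((z-o[2])/d[:,2])[:,None]
E
python3 - <<'E'
from h import *
s=sensors.observe(); print(s)
ims=[]
for n in("scene","top"):
    im,d=cams.read_camera(n); np.savez(f"{n}0.npz",im=im,d=d); ims.append(im); print(n,cams.camera_model(n))
    for th in("jig","plate","short_plate","latch_knob","plate_handle"):
        for r in cams.silhouettes(n,th): print(n,th,round(r["p"],2),r["box"],r["pixels"].sum())
    cv2.imwrite(f"pics/{n}0.png",cv2.resize(im[:,:,::-1],(800,600)))
E
```

```text
pics
{'time_s': 0.0, 'q': array([-1.31605931e+00,  2.21267361e-01,  1.52763679e+00, -1.35840741e-05,
        1.39470634e+00, -1.26094346e-01]), 'joint_velocities': array([-0.00148172,  0.00109602, -0.00129672,  0.00033435,  0.00079974,
       -0.00106265]), 'joint_torque': array([ 1.71674736e-03, -4.96897066e+01, -3.89393055e+01, -1.38319231e-05,
        1.10533083e-02,  2.14864303e-05]), 'eef_pos': array([ 0.23218296, -0.57975827,  0.30275997]), 'ee_rot': array([-3.08283325e+00, -5.94222793e-01,  2.24549682e-04]), 'force': array([ 0.47710745,  0.05966009, -0.62436889]), 'wrist_torque': array([-0.00657966, -0.05673531, -0.02677807]), 'grip_force': 0.0, 'width': 0.08540042829337893}
scene {'fov_y': 53.83244328496173, 'cx': 287.8145075787827, 'cy': 215.67970088782303, 'rvec': array([ 1.5733256 ,  2.19047888, -0.72543463]), 'tvec': array([-0.06173783, -0.3858446 ,  1.45203951])}
scene jig 0.93 [103.0, 189.3, 180.6, 244.1] 2665
scene plate 0.9 [175.7, 155.8, 229.3, 178.2] 1078
scene plate 0.69 [274.9, 212.1, 330.7, 236.0] 1391
scene plate 0.69 [419.0, 238.8, 484.5, 285.6] 1710
scene shor
[... 289 characters left out ...]
le 0.66 [275.9, 211.4, 334.6, 235.7] 1404
top {'fov_y': 43.02325777904783, 'cx': 274.4667686852423, 'cy': 213.50637415766317, 'rvec': array([ 2.19822038, -2.15671229,  0.11200603]), 'tvec': array([0.18973913, 0.4950338 , 1.68061781])}
top jig 0.6 [365.2, 171.3, 419.7, 215.2] 2257
top plate 0.98 [102.7, 199.1, 157.4, 249.4] 1158
top plate 0.9 [341.3, 244.1, 388.7, 277.9] 1184
top plate 0.57 [228.6, 207.5, 276.8, 249.5] 1129
top short_plate 0.85 [233.9, 159.1, 270.4, 186.8] 856
top latch_knob 0.6 [367.0, 172.1, 379.8, 211.1] 216
top plate_handle 0.78 [340.7, 248.5, 392.4, 278.6] 1188
top plate_handle 0.68 [228.4, 208.8, 278.8, 245.8] 1152
top plate_handle 0.64 [106.5, 200.3, 154.4, 249.9] 1225
```

View pics/scene0.png

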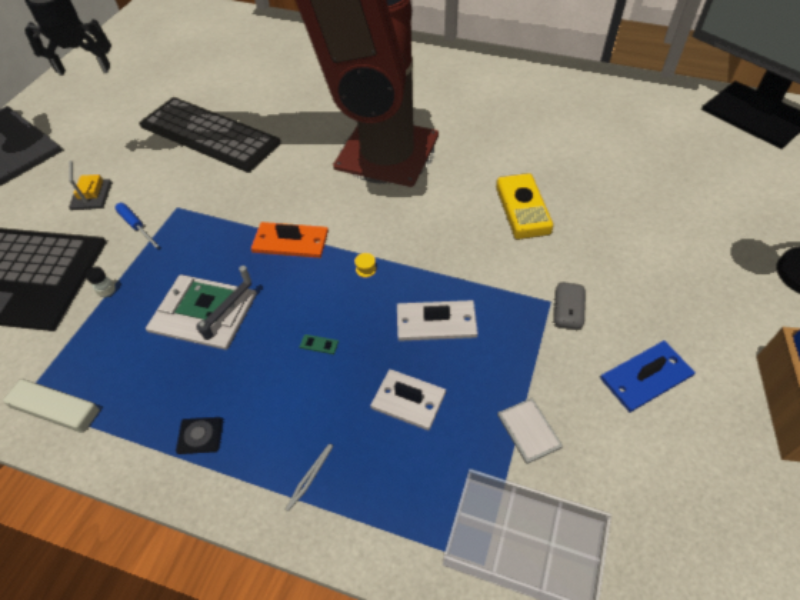

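View pics/top0.png

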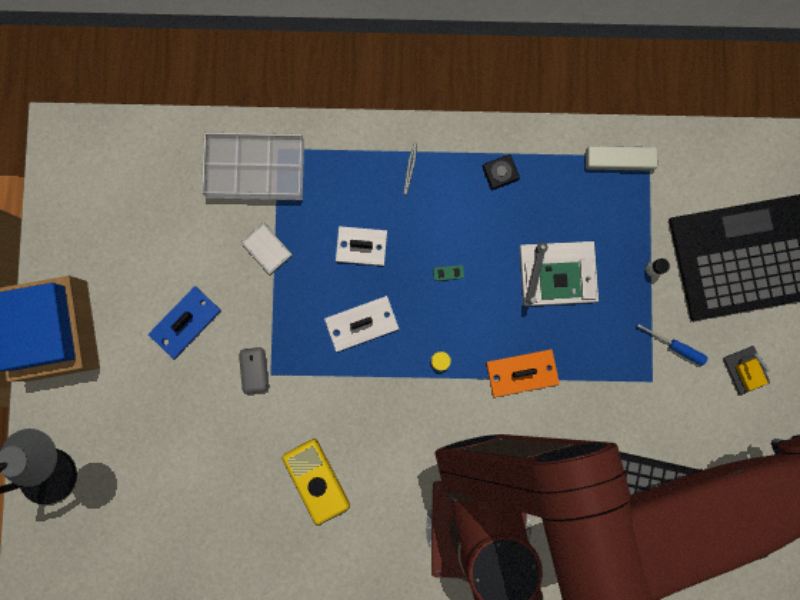

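Scene (800 px view): jig (200,310), long white plate (437,320), short white plate (408,398), orange look‑alike (290,238), blue one (648,375). In the top view they are at (560,273), (361,323), (361,246), (523,373) and (185,322). I choose the white plate with the wider hole spacing, at top (361,323). The latch hub is at top (543,247) and the knob end at (528,303).

```bash
python3 - <<'E'
from h import *
from scipy import ndimage as ni
Z=np.load("top0.npz"); im,d=Z["im"],Z["d"]; P=cloud("top",d)
a=im[195:262,215:290]; b=im[160:227,355:430]
c=np.hstack([cv2.resize(x[:,:,::-1],None,fx=5.3,fy=5.3,interpolation=cv2.INTER_CUBIC) for x in(a,b)]); cv2.imwrite("pics/crop.png",c); print(c.shape)
hsv=cv2.cvtColor(im,cv2.COLOR_RGB2HSV)
white=(hsv[...,1]<60)&(hsv[...,2]>110)
for nm,(u0,u1,v0,v1),z in(("plate",(215,290,195,262),.012),("short",(225,280,150,192),.012),("jig",(355,430,160,227),.014)):
    m=np.zeros((420,560),bool); m[v0:v1,u0:u1]=1
    reg=(m&((hsv[...,1]<110)|(hsv[...,2]<60) if nm!="jig" else white)).astype(np.uint8)
    l,n=ni.label(reg); k=1+np.argmax(ni.sum(reg,l,range(1,n+1))); r=(l==k).astype(np.uint8)
    ct=max(cv2.findContours(r,cv2.RETR_EXTERNAL,cv2.CHAIN_APPROX_NONE)[0],key=len)[:,0]
    W=atz("top",ct,z)[:,:2].astype(np.float32); print(nm,cv2.minAreaRect(W*1000))
    zz=P[...,2][r>0]; print(np.percentile(zz,[5,25,50,75,95]).round(4))
# tall points near jig
for n in("top","scene"):
    Z=np.load(n+"0.npz"); Q=cloud(n,Z["d"]); 
    k=(Q[...,2]>.034)&(Q[...,2]<.1)&(Q[...,0]>.3)&(Q[...,0]<.75)&(Q[...,1]>-.6)&(Q[...,1]<.45)&(Z["d"]>0)
    l,N=ni.label(k)
    for i in range(1,N+1):
        p=Q[l==i]
        if len(p)>6: print(n,len(p),p.mean(0).round(4),p.min(0).round(3),p.max(0).round(3), "uv",np.argwhere(l==i).mean(0)[::-1].round())
E
```

```text
(355, 796, 3)
plate ((449.22900390625, 268.0784606933594), (83.0466537475586, 152.45375061035156), 21.212263107299805)
[0.0038 0.0087 0.0121 0.0153 0.0417]
short ((625.2357788085938, 273.10113525390625), (111.53262329101562, 85.66670227050781), 86.4063491821289)
[0.0039 0.0093 0.0125 0.0163 0.0456]
jig ((573.8212890625, -185.19163513183594), (138.38137817382812, 150.96559143066406), 4.005398750305176)
[0.0086 0.0132 0.0168 0.0213 0.0276]
top 46 [0.7352 0.4264 0.0463] [0.73  0.41  0.036] [0.75  0.45  0.056] uv [205. 135.]
top 69 [0.6261 0.2726 0.0463] [0.619 0.248 0.034] [0.633 0.296 0.056] uv [252. 170.]
top 250 [ 0.5672 -0.1172  0.0501] [ 0.496 -0.142  0.034] [ 0.636 -0.096  0.092] uv [375. 191.]
top 114 [ 0.5864 -0.3903  0.0562] [ 0.571 -0.41   0.035] [ 0.603 -0.375  0.076] uv [462. 186.]
top 61 [0.4497 0.2683 0.0479] [0.438 0.244 0.038] [0.461 0.291 0.058] uv [252. 226.]
top 47 [ 0.3857 -0.5879  0.0793] [ 0.367 -0.598  0.04 ] [ 0.397 -0.579  0.1  ] uv [529. 251.]
top 63 [ 0.3468 -0.0947  0.0478] [ 0.339 -0.119  0.039] [ 0.355 -0.07   0.06 ] uv [368. 261.]
scene 68 [ 0.3852 -0.587   0.0742] [ 0.357 -0.599  0.034] [ 0.396 -0.579  0.1  ] uv [ 51. 126.]
scene 93 [ 0.3474 -0.0923  0.0449] [ 0.335 -0.117  0.034] [ 0.355 -0.067  0.055] uv [200. 160.]
scene 164 [ 0.5888 -0.3875  0.0539] [ 0.571 -0.408  0.034] [ 0.604 -0.373  0.064] uv [ 67. 193.]
scene 380 [ 0.5625 -0.1145  0.0507] [ 0.497 -0.142  0.034] [ 0.636 -0.094  0.091] uv [158. 211.]
scene 122 [0.4516 0.2693 0.045 ] [0.436 0.246 0.034] [0.464 0.293 0.052] uv [305. 217.]
scene 126 [0.6279 0.2741 0.0458] [0.618 0.249 0.034] [0.633 0.298 0.054] uv [285. 273.]
scene 93 [0.7351 0.4282 0.047 ] [0.73  0.411 0.034] [0.749 0.45  0.055] uv [335. 332.]
```

View pics/crop.png

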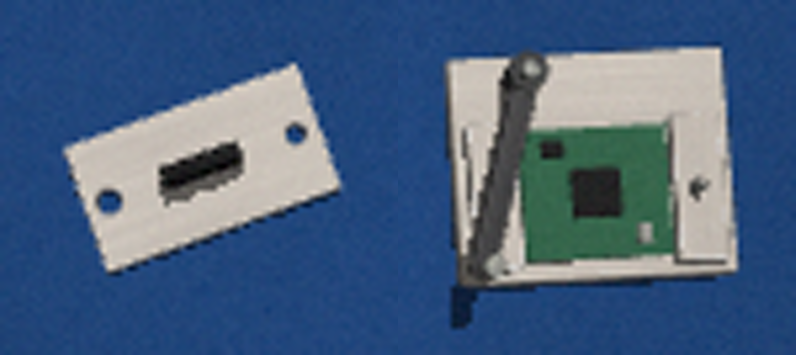

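The left crop shows the long plate, with its big hole at left (109,201) and small hole at (296,132), which matches the description. The right crop shows the jig, with corners about (447,62), (720,47), (737,270), (462,287), thin pin (698,187) and hub (528,70). The latch knob is near (495,266).

```bash
python3 - <<'E'
from h import *
from scipy.optimize import least_squares
def nat(c,right): c=np.array(c,float)-[397.5*right,0]; return (c+.5)/5.3-.5+([355,160] if right else [215,195])
px=nat([(447,62),(720,47),(737,270),(698,187),(528,70)],1)
M=np.array([[87,85,14],[87,-85,14],[-53,-85,14],[0,-60,35],[72,42,54]])/1000
def T(s,M): c,k=np.cos(s[2]),np.sin(s[2]); return np.c_[M[:,:2]@np.array([[c,k],[-k,c]])+s[:2],M[:,2]]
s=least_squares(lambda s:(proj("top",T(s,M))-px).ravel(),[.56,-.19,.06],loss="soft_l1")
print("jig",s.x,s.fun.round(2))
Mp=np.array([[0,60,12],[0,-60,12]])/1000
pp=nat([(109,201),(296,132)],0); W=atz("top",pp,.012); print("holes",W, "mid",W.mean(0),"yaw",np.arctan2(W[0,0]-W[1,0],-(W[0,1]-W[1,1])), np.linalg.norm(W[0]-W[1]))
R=T(s.x,np.array([[72,42,0],[0,60,0],[0,-60,0]])/1000); print(R)
for n in("top","scene"):
    Q=cloud(n,np.load(n+"0.npz")["d"]).reshape(-1,3)
    k=Q[(abs(Q[:,0]-.56)<.12)&(abs(Q[:,1]+.13)<.1)]
    for a,b in((.055,.078),(.078,.095)):
        z=k[(k[:,2]>a)&(k[:,2]<b)]; print(n,a,len(z),z.mean(0),z.min(0),z.max(0))
    z=k[(k[:,2]>.036)&(k[:,2]<.055)]; 
    if len(z): print("arm",len(z),z.mean(0),cv2.fitLine(z[:,:2].astype(np.float32),cv2.DIST_HUBER,0,.001,.001).ravel())
s=sensors.observe(); print(cv2.Rodrigues(s["ee_rot"])[0].round(3))
E
```

```text
jig [ 0.55523399 -0.17718722  0.07183584] [-0.66 -0.24 -0.01 -0.07  0.17  0.72  0.27 -0.37  0.13  0.05]
holes [[0.42869379 0.3237794  0.012     ]
 [0.47271158 0.2116185  0.012     ]] mid [0.45070269 0.26769895 0.012     ] yaw -2.7676098799068045 0.12048914460933993
[[ 0.62403378 -0.13012781  0.        ]
 [ 0.55092755 -0.11734196  0.        ]
 [ 0.55954043 -0.23703247  0.        ]]
top 0.055 17 [ 0.55253851 -0.11323545  0.06202147] [ 0.49701225 -0.13828097  0.05519839] [ 0.62917382 -0.09686182  0.07752256]
top 0.078 16 [ 0.50250155 -0.10320757  0.08775757] [ 0.4962625  -0.11024146  0.08258555] [ 0.50817619 -0.09728002  0.09219071]
arm 214 [ 0.57332986 -0.11868453  0.04650319] [ 0.975368   -0.22058387  0.57332987 -0.11868453]
scene 0.055 34 [ 0.52262464 -0.10390554  0.0647975 ] [ 0.4977694  -0.13213075  0.05527241] [ 0.6256023  -0.09491638  0.07757431]
scene 0.078 27 [ 0.50327937 -0.10173579  0.08459802] [ 0.49650729 -0.1090121   0.07840939] [ 0.5082429  -0.09595065  0.09054852]
arm 318 [ 0.57161045 -0.11664186  0.0463166 ] [ 0.9776542  -0.2102194   0.5559027  -0.11184917]
[[ 0.928  0.372  0.   ]
 [ 0.372 -0.928 -0.   ]
 [ 0.     0.    -1.   ]]
```

```bash
cat >> h.py <<'E'
def yaw(s=None):
    R=cv2.Rodrigues((s or sensors.observe())["ee_rot"])[0]; return np.arctan2(R[1,0],R[0,0])
def rows(*ts):
    s=sensors.observe(); R=cv2.Rodrigues(s["ee_rot"])[0]; y=yaw(s)
    print("now",s["eef_pos"].round(4),"yaw",round(y,4),"R22",R[:,2].round(4),"F",s["force"].round(1),"w",round(s["width"],4),"t",round(s["time_s"],2))
    Rd=np.array([[np.cos(y),np.sin(y),0],[np.sin(y),-np.cos(y),0],[0,0,-1]])
    for t in ts:
        d=R.T@(np.array(t[:3])-s["eef_pos"])/.03
        w=t[3]; c,k=np.cos(w),np.sin(w)
        rv=cv2.Rodrigues(R.T@np.array([[c,k,0],[k,-c,0],[0,0,-1.]]))[0].ravel()/np.radians(6)
        print(dict(zip(("tx","ty","tz","rx","ry","rz"),np.r_[d,rv].round(3).tolist())))
E
python3 - <<'E'
from h import *
rows((.5025,-.103,.23,2.92),(.5025,-.103,.125,2.92))
E
```

```text
now [ 0.2323 -0.5802  0.3039] yaw 0.3808 R22 [ 1.e-04 -0.e+00 -1.e+00] F [-0.2 -0.3  0.6] w 0.0852 t 0.6
{'tx': 14.274, 'ty': -11.421, 'tz': 2.464, 'rx': 0.001, 'ry': 0.0, 'rz': -24.248}
{'tx': 14.274, 'ty': -11.421, 'tz': 5.964, 'rx': 0.001, 'ry': 0.0, 'rz': -24.248}
```

Request:
{"name": "play_rows", "arguments": {
  "targets": [
    {"grip":0,"tx":14.27,"ty":-11.42,"tz":2.46,"rz":-24.25},
    {"grip":0,"tx":14.27,"ty":-11.42,"tz":2.46,"rz":-24.25},
    {"grip":0,"tx":14.27,"ty":-11.42,"tz":2.46,"rz":-24.25},
    {"grip":0,"tx":14.27,"ty":-11.42,"tz":2.46,"rz":-24.25},
    {"grip":0,"tx":14.27,"ty":-11.42,"tz":2.46,"rz":-24.25},
    {"grip":0,"tx":14.27,"ty":-11.42,"tz":2.46,"rz":-24.25},
    {"grip":0,"tx":14.27,"ty":-11.42,"tz":2.46,"rz":-24.25},
    {"grip":0,"tx":14.27,"ty":-11.42,"tz":2.46,"rz":-24.25},
    {"grip":0,"tx":14.27,"ty":-11.42,"tz":2.46,"rz":-24.25},
    {"grip":0,"tx":14.27,"ty":-11.42,"tz":2.46,"rz":-24.25}
  ],
  "newtons": 40
}}

```text
validation failed for argument at $.ta...
```

```bash
python3 -c "
from h import *
rows((.5025,-.103,.23,2.92),(.5025,-.103,.125,2.92))"
```

```text
now [ 0.2323 -0.5802  0.3039] yaw 0.3808 R22 [ 1.e-04 -0.e+00 -1.e+00] F [-0.2 -0.3  0.6] w 0.0852 t 0.6
{'tx': 14.274, 'ty': -11.421, 'tz': 2.464, 'rx': 0.001, 'ry': 0.0, 'rz': -24.248}
{'tx': 14.274, 'ty': -11.421, 'tz': 5.964, 'rx': 0.001, 'ry': 0.0, 'rz': -24.248}
```

Request:
{"name": "play_rows", "arguments": {
  "targets": [
    {"grip":0.0,"tx":14.27,"ty":-11.42,"tz":2.46,"rx":0.0,"ry":0.0,"rz":-24.25},
    {"grip":0.0,"tx":14.27,"ty":-11.42,"tz":2.46,"rx":0.0,"ry":0.0,"rz":-24.25},
    {"grip":0.0,"tx":14.27,"ty":-11.42,"tz":2.46,"rx":0.0,"ry":0.0,"rz":-24.25},
    {"grip":0.0,"tx":14.27,"ty":-11.42,"tz":2.46,"rx":0.0,"ry":0.0,"rz":-24.25},
    {"grip":0.0,"tx":14.27,"ty":-11.42,"tz":2.46,"rx":0.0,"ry":0.0,"rz":-24.25},
    {"grip":0.0,"tx":14.27,"ty":-11.42,"tz":2.46,"rx":0.0,"ry":0.0,"rz":-24.25},
    {"grip":0.0,"tx":14.27,"ty":-11.42,"tz":2.46,"rx":0.0,"ry":0.0,"rz":-24.25},
    {"grip":0.0,"tx":14.27,"ty":-11.42,"tz":2.46,"rx":0.0,"ry":0.0,"rz":-24.25},
    {"grip":0.0,"tx":14.27,"ty":-11.42,"tz":2.46,"rx":0.0,"ry":0.0,"rz":-24.25},
    {"grip":0.0,"tx":14.27,"ty":-11.42,"tz":2.46,"rx":0.0,"ry":0.0,"rz":-24.25}
  ],
  "newtons": 40
}}

```text
time_s: 1.6
eef_pos: [0.4772, -0.1471, 0.2375]
ee_rot: [1.843, 2.542, 0.0]
force: [1.4, -1.0, -1.1]
width: 0.0429
grip_force: 0.0
```

```bash
python3 -c "
from h import *
rows((.5025,-.103,.23,2.92),(.5025,-.103,.125,2.92))"
```

```text
now [ 0.4772 -0.1471  0.2375] yaw 1.8869 R22 [ 1.2e-03 -6.0e-04 -1.0e+00] F [ 1.4 -1.  -1.1] w 0.0429 t 1.6
{'tx': 1.136, 'ty': 1.26, 'tz': 0.249, 'rx': 0.003, 'ry': 0.013, 'rz': -9.865}
{'tx': 1.139, 'ty': 1.257, 'tz': 3.749, 'rx': 0.003, 'ry': 0.013, 'rz': -9.865}
```

Request:
{"name": "play_rows", "arguments": {
  "targets": [
    {"grip":0.0,"tx":1.1,"ty":1.2,"tz":0.25,"rx":0.0,"ry":0.0,"rz":-9.86},
    {"grip":0.0,"tx":1.1,"ty":1.2,"tz":0.25,"rx":0.0,"ry":0.0,"rz":-9.86},
    {"grip":0.0,"tx":1.1,"ty":1.2,"tz":0.25,"rx":0.0,"ry":0.0,"rz":-9.86},
    {"grip":0.0,"tx":1.1,"ty":1.2,"tz":0.25,"rx":0.0,"ry":0.0,"rz":-9.86},
    {"grip":0.0,"tx":1.1,"ty":1.2,"tz":0.25,"rx":0.0,"ry":0.0,"rz":-9.86},
    {"grip":0.0,"tx":1.1,"ty":1.2,"tz":0.25,"rx":0.0,"ry":0.0,"rz":-9.86},
    {"grip":0.0,"tx":1.1,"ty":1.2,"tz":0.25,"rx":0.0,"ry":0.0,"rz":-9.86},
    {"grip":0.0,"tx":1.1,"ty":1.2,"tz":0.25,"rx":0.0,"ry":0.0,"rz":-9.86},
    {"grip":0.0,"tx":1.1,"ty":1.2,"tz":0.25,"rx":0.0,"ry":0.0,"rz":-9.86},
    {"grip":0.0,"tx":1.1,"ty":1.2,"tz":0.25,"rx":0.0,"ry":0.0,"rz":-9.86}
  ]
}}

```text
time_s: 2.6
eef_pos: [0.5006, -0.1066, 0.2298]
ee_rot: [0.362, 3.121, -0.0]
force: [0.1, 0.1, -0.3]
width: 0.043
grip_force: 0.0
```

```bash
python3 -c "
from h import *
rows((.5025,-.103,.15,2.92),(.5025,-.103,.125,2.92))"
```

```text
now [ 0.5006 -0.1066  0.2298] yaw 2.9107 R22 [ 1.e-04 -0.e+00 -1.e+00] F [ 0.1  0.1 -0.3] w 0.043 t 2.6
{'tx': -0.034, 'ty': 0.131, 'tz': 2.659, 'rx': -0.0, 'ry': 0.001, 'rz': -0.089}
{'tx': -0.033, 'ty': 0.131, 'tz': 3.493, 'rx': -0.0, 'ry': 0.001, 'rz': -0.089}
```

Request:
{"name": "play_rows", "arguments": {
  "targets": [
    {"grip":0.0,"tx":-0.03,"ty":0.13,"tz":1.0,"rx":0.0,"ry":0.0,"rz":-0.09},
    {"grip":0.0,"tx":-0.03,"ty":0.13,"tz":2.0,"rx":0.0,"ry":0.0,"rz":-0.09},
    {"grip":0.0,"tx":-0.03,"ty":0.13,"tz":2.6,"rx":0.0,"ry":0.0,"rz":-0.09},
    {"grip":0.0,"tx":-0.03,"ty":0.13,"tz":3.0,"rx":0.0,"ry":0.0,"rz":-0.09},
    {"grip":0.0,"tx":-0.03,"ty":0.13,"tz":3.45,"rx":0.0,"ry":0.0,"rz":-0.09},
    {"grip":0.0,"tx":-0.03,"ty":0.13,"tz":3.45,"rx":0.0,"ry":0.0,"rz":-0.09},
    {"grip":0.0,"tx":-0.03,"ty":0.13,"tz":3.45,"rx":0.0,"ry":0.0,"rz":-0.09}
  ]
}}

```text
time_s: 3.3
eef_pos: [0.5027, -0.1031, 0.1266]
ee_rot: [0.344, 3.122, -0.0]
force: [-0.1, 0.4, -0.2]
width: 0.0427
grip_force: 0.0
```

```bash
python3 -c "
from h import *
P=np.array([.624,-.130])
L=[]
for f in np.linspace(.22,1.70,10)[1:]:
    L.append((*(P+.125*np.array([-np.cos(f),np.sin(f)])),.126,np.pi-min(f,1.6)))
rows(*L)"
```

```text
now [ 0.5027 -0.1031  0.1266] yaw 2.9223 R22 [ 4.e-04 -1.e-04 -1.e+00] F [-0.1  0.4 -0.2] w 0.0427 t 3.3
{'tx': -0.032, 'ty': 0.691, 'tz': 0.02, 'rx': -0.0, 'ry': 0.004, 'rz': 1.578}
{'tx': -0.2, 'ty': 1.354, 'tz': 0.02, 'rx': 0.0, 'ry': 0.004, 'rz': 3.148}
{'tx': -0.474, 'ty': 1.981, 'tz': 0.02, 'rx': 0.001, 'ry': 0.004, 'rz': 4.718}
{'tx': -0.847, 'ty': 2.555, 'tz': 0.02, 'rx': 0.001, 'ry': 0.004, 'rz': 6.289}
{'tx': -1.309, 'ty': 3.06, 'tz': 0.02, 'rx': 0.001, 'ry': 0.004, 'rz': 7.859}
{'tx': -1.847, 'ty': 3.483, 'tz': 0.02, 'rx': 0.002, 'ry': 0.004, 'rz': 9.429}
{'tx': -2.447, 'ty': 3.812, 'tz': 0.021, 'rx': 0.002, 'ry': 0.004, 'rz': 11.0}
{'tx': -3.093, 'ty': 4.038, 'tz': 0.021, 'rx': 0.002, 'ry': 0.004, 'rz': 12.57}
{'tx': -3.767, 'ty': 4.155, 'tz': 0.021, 'rx': 0.002, 'ry': 0.004, 'rz': 13.185}
```

Request:
{"name": "play_rows", "arguments": {
  "targets": [
    {"grip":0.0,"tx":0.0,"ty":0.35,"tz":0.0,"rx":0.0,"ry":0.0,"rz":0.8},
    {"grip":0.0,"tx":-0.03,"ty":0.69,"tz":0.0,"rx":0.0,"ry":0.0,"rz":1.6},
    {"grip":0.0,"tx":-0.1,"ty":1.03,"tz":0.0,"rx":0.0,"ry":0.0,"rz":2.4},
    {"grip":0.0,"tx":-0.2,"ty":1.35,"tz":0.0,"rx":0.0,"ry":0.0,"rz":3.15},
    {"grip":0.0,"tx":-0.33,"ty":1.67,"tz":0.0,"rx":0.0,"ry":0.0,"rz":3.9},
    {"grip":0.0,"tx":-0.47,"ty":1.98,"tz":0.0,"rx":0.0,"ry":0.0,"rz":4.7},
    {"grip":0.0,"tx":-0.65,"ty":2.27,"tz":0.0,"rx":0.0,"ry":0.0,"rz":5.5},
    {"grip":0.0,"tx":-0.85,"ty":2.56,"tz":0.0,"rx":0.0,"ry":0.0,"rz":6.3},
    {"grip":0.0,"tx":-1.07,"ty":2.82,"tz":0.0,"rx":0.0,"ry":0.0,"rz":7.1},
    {"grip":0.0,"tx":-1.31,"ty":3.06,"tz":0.0,"rx":0.0,"ry":0.0,"rz":7.9}
  ]
}}

```text
time_s: 4.3
eef_pos: [0.5618, -0.022, 0.1277]
ee_rot: [1.573, 2.717, 0.001]
force: [-0.7, -0.8, 0.7]
width: 0.0427
grip_force: 0.5
```

```bash
python3 -c "
from h import *
P=np.array([.624,-.130])
L=[]
for f in np.linspace(1.042,1.72,8)[1:]:
    L.append((*(P+.125*np.array([-np.cos(f),np.sin(f)])),.126,np.pi-min(f,1.6)))
rows(*L)"
```

```text
now [ 0.5618 -0.022   0.1277] yaw 2.092 R22 [ 2.2e-03 -9.0e-04 -1.0e+00] F [-0.7 -0.8  0.7] w 0.0427 t 4.3
{'tx': -0.005, 'ty': 0.376, 'tz': 0.059, 'rx': 0.015, 'ry': 0.017, 'rz': 0.852}
{'tx': -0.06, 'ty': 0.775, 'tz': 0.059, 'rx': 0.016, 'ry': 0.016, 'rz': 1.777}
{'tx': -0.154, 'ty': 1.167, 'tz': 0.06, 'rx': 0.017, 'ry': 0.016, 'rz': 2.702}
{'tx': -0.285, 'ty': 1.549, 'tz': 0.061, 'rx': 0.018, 'ry': 0.015, 'rz': 3.627}
{'tx': -0.453, 'ty': 1.916, 'tz': 0.062, 'rx': 0.018, 'ry': 0.014, 'rz': 4.552}
{'tx': -0.655, 'ty': 2.265, 'tz': 0.063, 'rx': 0.019, 'ry': 0.013, 'rz': 5.256}
{'tx': -0.89, 'ty': 2.593, 'tz': 0.064, 'rx': 0.019, 'ry': 0.013, 'rz': 5.256}
```

Request:
{"name": "play_rows", "arguments": {
  "targets": [
    {"grip":0.0,"tx":0.0,"ty":0.38,"tz":0.0,"rx":0.0,"ry":0.0,"rz":0.85},
    {"grip":0.0,"tx":-0.06,"ty":0.78,"tz":0.0,"rx":0.0,"ry":0.0,"rz":1.75},
    {"grip":0.0,"tx":-0.15,"ty":1.17,"tz":0.0,"rx":0.0,"ry":0.0,"rz":2.7},
    {"grip":0.0,"tx":-0.28,"ty":1.55,"tz":0.0,"rx":0.0,"ry":0.0,"rz":3.6},
    {"grip":0.0,"tx":-0.45,"ty":1.92,"tz":0.0,"rx":0.0,"ry":0.0,"rz":4.5},
    {"grip":0.0,"tx":-0.65,"ty":2.27,"tz":0.0,"rx":0.0,"ry":0.0,"rz":5.2},
    {"grip":0.0,"tx":-0.85,"ty":2.5,"tz":0.0,"rx":0.0,"ry":0.0,"rz":5.2},
    {"grip":0.0,"tx":-0.85,"ty":2.5,"tz":0.0,"rx":0.0,"ry":0.0,"rz":5.2},
    {"grip":0.0,"tx":-0.85,"ty":2.5,"tz":0.0,"rx":0.0,"ry":0.0,"rz":5.2},
    {"grip":0.0,"tx":-0.85,"ty":2.4,"tz":0.0,"rx":0.0,"ry":0.0,"rz":5.2}
  ]
}}

```text
time_s: 5.3
eef_pos: [0.6356, -0.0079, 0.1264]
ee_rot: [2.242, 2.2, 0.0]
force: [0.3, 0.3, -0.2]
width: 0.0425
grip_force: 0.0
```

```bash
python3 -c "
from h import *
p=sensors.observe()['eef_pos']
rows((p[0],p[1],.23,1.6),(.45,.268,.16,1.943))"
```

```text
now [ 0.6356 -0.0079  0.1264] yaw 1.5519 R22 [ 2.e-04 -0.e+00 -1.e+00] F [ 0.3  0.3 -0.2] w 0.0425 t 5.3
{'tx': -0.0, 'ty': 0.001, 'tz': -3.454, 'rx': 0.002, 'ry': 0.0, 'rz': -0.46}
{'tx': 9.079, 'ty': -6.358, 'tz': -1.122, 'rx': 0.002, 'ry': 0.001, 'rz': -3.735}
```

Request:
{"name": "play_rows", "arguments": {
  "targets": [
    {"grip":0.0,"tx":0.0,"ty":0.0,"tz":-1.4,"rx":0.0,"ry":0.0,"rz":0.0},
    {"grip":0.0,"tx":0.0,"ty":0.0,"tz":-2.4,"rx":0.0,"ry":0.0,"rz":0.0},
    {"grip":0.0,"tx":0.0,"ty":0.0,"tz":-2.4,"rx":0.0,"ry":0.0,"rz":0.0},
    {"grip":-0.3,"tx":9.08,"ty":-6.36,"tz":-1.8,"rx":0.0,"ry":0.0,"rz":-3.73},
    {"grip":-0.3,"tx":9.08,"ty":-6.36,"tz":-1.8,"rx":0.0,"ry":0.0,"rz":-3.73},
    {"grip":-0.3,"tx":9.08,"ty":-6.36,"tz":-1.8,"rx":0.0,"ry":0.0,"rz":-3.73},
    {"grip":-0.3,"tx":9.08,"ty":-6.36,"tz":-1.8,"rx":0.0,"ry":0.0,"rz":-3.73},
    {"grip":-0.3,"tx":9.08,"ty":-6.36,"tz":-1.8,"rx":0.0,"ry":0.0,"rz":-3.73},
    {"grip":-0.3,"tx":9.08,"ty":-6.36,"tz":-1.8,"rx":0.0,"ry":0.0,"rz":-3.73},
    {"grip":-0.3,"tx":9.08,"ty":-6.36,"tz":-1.8,"rx":0.0,"ry":0.0,"rz":-3.73}
  ]
}}

```text
time_s: 6.3
eef_pos: [0.4475, 0.2699, 0.1793]
ee_rot: [-1.771, -2.593, 0.001]
force: [0.4, 1.0, 0.7]
width: 0.0555
grip_force: 0.0
```

Request:
{"name": "play_rows", "arguments": {
  "targets": [
    {"grip":-0.3,"tx":0.0,"ty":0.0,"tz":0.0,"rx":0.0,"ry":0.0,"rz":0.0},
    {"grip":-0.3,"tx":0.0,"ty":0.0,"tz":0.0,"rx":0.0,"ry":0.0,"rz":0.0}
  ]
}}

```text
time_s: 6.5
eef_pos: [0.4495, 0.2684, 0.1798]
ee_rot: [1.771, 2.595, -0.001]
force: [-0.5, -0.2, 0.1]
width: 0.0554
grip_force: 0.0
```

```bash
python3 - <<'E'
from h import *
im,d=cams.read_camera("top"); np.savez("top1.npz",im=im,d=d)
cv2.imwrite("pics/c1.png",cv2.resize(im[140:290,200:430,::-1],None,fx=3.4,fy=3.4,interpolation=cv2.INTER_CUBIC))
rows((.45,.268,.10,1.943),(.45,.268,.078,1.943))
E
```

```text
now [0.4503 0.2678 0.18  ] yaw 1.9424 R22 [ 0.e+00 -5.e-04 -1.e+00] F [-0.4 -0.5 -0.1] w 0.0553 t 6.55
{'tx': 0.01, 'ty': -0.006, 'tz': 2.666, 'rx': -0.002, 'ry': 0.005, 'rz': -0.006}
{'tx': 0.011, 'ty': -0.006, 'tz': 3.399, 'rx': -0.002, 'ry': 0.005, 'rz': -0.006}
```

View pics/c1.png

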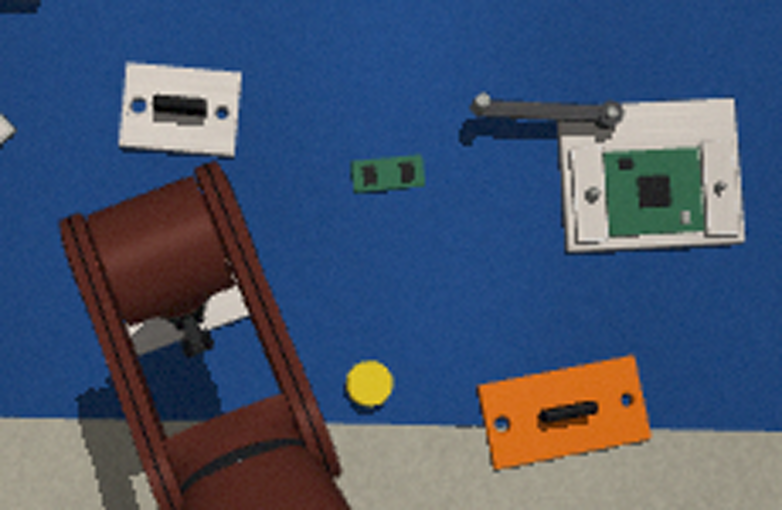

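The latch is open, pointing left of the jig. The thick pin is now visible at (592,195) and the thin pin at (720,187). Next I grasp the handle.

Request:
{"name": "play_rows", "arguments": {
  "targets": [
    {"grip":-0.3,"tx":0.0,"ty":0.0,"tz":1.2,"rx":0.0,"ry":0.0,"rz":0.0},
    {"grip":-0.3,"tx":0.0,"ty":0.0,"tz":2.2,"rx":0.0,"ry":0.0,"rz":0.0},
    {"grip":-0.3,"tx":0.0,"ty":0.0,"tz":2.7,"rx":0.0,"ry":0.0,"rz":0.0},
    {"grip":-0.3,"tx":0.0,"ty":0.0,"tz":2.93,"rx":0.0,"ry":0.0,"rz":0.0},
    {"grip":-0.3,"tx":0.0,"ty":0.0,"tz":2.93,"rx":0.0,"ry":0.0,"rz":0.0},
    {"grip":0.4,"tx":0.0,"ty":0.0,"tz":2.93,"rx":0.0,"ry":0.0,"rz":0.0},
    {"grip":1.0,"tx":0.0,"ty":0.0,"tz":2.93,"rx":0.0,"ry":0.0,"rz":0.0},
    {"grip":1.0,"tx":0.0,"ty":0.0,"tz":2.93,"rx":0.0,"ry":0.0,"rz":0.0},
    {"grip":1.0,"tx":0.0,"ty":0.0,"tz":2.93,"rx":0.0,"ry":0.0,"rz":0.0},
    {"grip":1.0,"tx":0.0,"ty":0.0,"tz":2.93,"rx":0.0,"ry":0.0,"rz":0.0}
  ],
  "newtons": 50
}}

```text
time_s: 7.55
eef_pos: [0.4508, 0.2685, 0.0936]
ee_rot: [1.773, 2.592, 0.001]
force: [-2.6, -1.6, 5.3]
width: 0.0114
grip_force: 50.6
```

```bash
python3 - <<'E'
from h import *
from scipy.optimize import least_squares
px=(np.array([(592,195),(720,187),(612,113),(735,98),(745,241),(571,251)])+.5)/3.4-.5+[200,140]
M=np.array([[0,60,35],[0,-60,35],[72,42,54],[87,-85,14],[-53,-85,14],[-53,85,14]])/1000
def T(s,M): c,k=np.cos(s[2]),np.sin(s[2]); return np.c_[M[:,:2]@np.array([[c,k],[-k,c]])+s[:2],M[:,2]]
s=least_squares(lambda s:(proj("top",T(s,M))-px).ravel(),[.56,-.19,.06],loss="soft_l1",f_scale=.3)
print("jig",s.x,s.fun.reshape(-1,2).round(2))
a=atz("top",px[:2],.035);print("pins",a,a.mean(0),np.linalg.norm(a[0]-a[1]))
rows((.45,.268,.2,1.943))
E
```

```text
jig [ 0.55534368 -0.17756753  0.06959173] [[ 0.47 -0.62]
 [ 0.27 -0.13]
 [-0.13 -0.09]
 [-0.21 -0.05]
 [ 0.14  0.75]
 [-1.25  0.44]]
pins [[ 0.54914369 -0.1162252   0.035     ]
 [ 0.5590951  -0.23654937  0.035     ]] [ 0.55411939 -0.17638729  0.035     ] 0.1207349861931676
now [0.4508 0.2685 0.0936] yaw 1.9418 R22 [ 1.1e-03  3.0e-04 -1.0e+00] F [-2.6 -1.6  5.3] w 0.0114 t 7.55
{'tx': -0.005, 'ty': -0.028, 'tz': -3.548, 'rx': 0.011, 'ry': 0.001, 'rz': -0.012}
```

Request:
{"name": "play_rows", "arguments": {
  "targets": [
    {"grip":1.0,"tx":0.0,"ty":0.0,"tz":-0.6,"rx":0.0,"ry":0.0,"rz":0.0},
    {"grip":1.0,"tx":0.0,"ty":0.0,"tz":-1.5,"rx":0.0,"ry":0.0,"rz":0.0},
    {"grip":1.0,"tx":0.0,"ty":0.0,"tz":-2.5,"rx":0.0,"ry":0.0,"rz":0.0},
    {"grip":1.0,"tx":0.0,"ty":0.0,"tz":-3.5,"rx":0.0,"ry":0.0,"rz":0.0},
    {"grip":1.0,"tx":0.0,"ty":0.0,"tz":-4.2,"rx":0.0,"ry":0.0,"rz":0.0},
    {"grip":1.0,"tx":0.0,"ty":0.0,"tz":-4.2,"rx":0.0,"ry":0.0,"rz":0.0},
    {"grip":1.0,"tx":0.0,"ty":0.0,"tz":-4.2,"rx":0.0,"ry":0.0,"rz":0.0}
  ]
}}

```text
time_s: 8.25
eef_pos: [0.4501, 0.2682, 0.2178]
ee_rot: [1.774, 2.593, 0.0]
force: [-0.7, 1.1, -5.2]
width: 0.0109
grip_force: 49.5
```

```bash
python3 - <<'E'
from h import *
rows((.555,-.1773,.22,1.643))
E
```

```text
now [0.4501 0.2682 0.2178] yaw 1.9417 R22 [ 0.  0. -1.] F [-0.7  1.1 -5.2] w 0.0109 t 8.25
{'tx': -15.108, 'ty': -2.123, 'tz': -0.074, 'rx': 0.0, 'ry': -0.0, 'rz': 2.852}
```

Request:
{"name": "play_rows", "arguments": {
  "targets": [
    {"grip":1.0,"tx":-0.5,"ty":-0.07,"tz":0.0,"rx":0.0,"ry":0.0,"rz":0.1},
    {"grip":1.0,"tx":-1.4,"ty":-0.2,"tz":0.0,"rx":0.0,"ry":0.0,"rz":0.3},
    {"grip":1.0,"tx":-2.6,"ty":-0.37,"tz":0.0,"rx":0.0,"ry":0.0,"rz":0.5},
    {"grip":1.0,"tx":-3.8,"ty":-0.53,"tz":0.0,"rx":0.0,"ry":0.0,"rz":0.7},
    {"grip":1.0,"tx":-5.0,"ty":-0.7,"tz":0.0,"rx":0.0,"ry":0.0,"rz":0.9},
    {"grip":1.0,"tx":-6.2,"ty":-0.87,"tz":0.0,"rx":0.0,"ry":0.0,"rz":1.2},
    {"grip":1.0,"tx":-7.4,"ty":-1.04,"tz":0.0,"rx":0.0,"ry":0.0,"rz":1.4},
    {"grip":1.0,"tx":-8.6,"ty":-1.21,"tz":0.0,"rx":0.0,"ry":0.0,"rz":1.6},
    {"grip":1.0,"tx":-9.5,"ty":-1.34,"tz":0.0,"rx":0.0,"ry":0.0,"rz":1.8},
    {"grip":1.0,"tx":-10.0,"ty":-1.41,"tz":0.0,"rx":0.0,"ry":0.0,"rz":1.9}
  ]
}}

```text
time_s: 9.25
eef_pos: [0.5188, -0.0294, 0.2163]
ee_rot: [-2.025, -2.399, 0.003]
force: [0.9, 1.1, -3.5]
width: 0.0109
grip_force: 49.5
```

Request:
{"name": "play_rows", "arguments": {
  "targets": [
    {"grip":1.0,"tx":-0.5,"ty":-0.02,"tz":0.0,"rx":0.0,"ry":0.0,"rz":0.1},
    {"grip":1.0,"tx":-1.4,"ty":-0.05,"tz":0.0,"rx":0.0,"ry":0.0,"rz":0.3},
    {"grip":1.0,"tx":-2.4,"ty":-0.09,"tz":0.0,"rx":0.0,"ry":0.0,"rz":0.5},
    {"grip":1.0,"tx":-3.4,"ty":-0.12,"tz":0.0,"rx":0.0,"ry":0.0,"rz":0.7},
    {"grip":1.0,"tx":-4.3,"ty":-0.15,"tz":0.0,"rx":0.0,"ry":0.0,"rz":0.85},
    {"grip":1.0,"tx":-4.8,"ty":0.0,"tz":0.0,"rx":0.0,"ry":0.0,"rz":0.95},
    {"grip":1.0,"tx":-5.0,"ty":0.1,"tz":0.0,"rx":0.0,"ry":0.0,"rz":0.95},
    {"grip":1.0,"tx":-5.0,"ty":0.1,"tz":0.0,"rx":0.0,"ry":0.0,"rz":0.95},
    {"grip":1.0,"tx":-5.0,"ty":0.1,"tz":0.0,"rx":0.0,"ry":0.0,"rz":0.95}
  ]
}}

```text
time_s: 10.15
eef_pos: [0.5481, -0.1728, 0.2179]
ee_rot: [-2.137, -2.3, -0.0]
force: [-0.6, -0.0, -3.9]
width: 0.0114
grip_force: 49.5
```

```bash
python3 - <<'E'
from h import *
rows((.555,-.1773,.16,1.643))
E
```

```text
now [ 0.5481 -0.1728  0.2179] yaw 1.6442 R22 [-9.e-04  1.e-03 -1.e+00] F [-0.6 -0.  -3.9] w 0.0114 t 10.15
{'tx': -0.168, 'ty': 0.218, 'tz': 1.928, 'rx': -0.008, 'ry': -0.01, 'rz': 0.012}
```

Request:
{"name": "play_rows", "arguments": {
  "targets": [
    {"grip":1.0,"tx":-0.17,"ty":0.22,"tz":0.7,"rx":0.0,"ry":0.0,"rz":0.0},
    {"grip":1.0,"tx":-0.17,"ty":0.22,"tz":1.4,"rx":0.0,"ry":0.0,"rz":0.0},
    {"grip":1.0,"tx":-0.17,"ty":0.22,"tz":2.0,"rx":0.0,"ry":0.0,"rz":0.0},
    {"grip":1.0,"tx":-0.17,"ty":0.22,"tz":2.4,"rx":0.0,"ry":0.0,"rz":0.0},
    {"grip":1.0,"tx":-0.17,"ty":0.22,"tz":2.6,"rx":0.0,"ry":0.0,"rz":0.0},
    {"grip":1.0,"tx":-0.17,"ty":0.22,"tz":2.6,"rx":0.0,"ry":0.0,"rz":0.0},
    {"grip":1.0,"tx":-0.17,"ty":0.22,"tz":2.6,"rx":0.0,"ry":0.0,"rz":0.0},
    {"grip":1.0,"tx":-0.17,"ty":0.22,"tz":2.6,"rx":0.0,"ry":0.0,"rz":0.0}
  ]
}}

```text
time_s: 10.95
eef_pos: [0.5559, -0.1789, 0.1416]
ee_rot: [2.138, 2.299, 0.001]
force: [-0.5, 0.7, -2.9]
width: 0.0111
grip_force: 49.4
```

```bash
python3 - <<'E'
from h import *
im,d=cams.read_camera("top"); np.savez("top2.npz",im=im,d=d)
im2,d2=cams.read_camera("scene"); np.savez("scene2.npz",im=im2,d=d2)
a=cv2.resize(im[155:230,350:435,::-1],(397,350),interpolation=cv2.INTER_CUBIC)
b=cv2.resize(im2[165:265,85:198,::-1],(397,351),interpolation=cv2.INTER_CUBIC)[:350]
cv2.imwrite("pics/c2.png",np.hstack([a,b]))
rows((.555,-.1773,.139,1.643))
E
```

```text
now [ 0.5557 -0.1789  0.1413] yaw 1.643 R22 [ 1.6e-03 -7.0e-04 -1.0e+00] F [ 0.   0.1 -4.5] w 0.0115 t 11.05
{'tx': 0.054, 'ty': -0.021, 'tz': 0.078, 'rx': 0.015, 'ry': 0.008, 'rz': 0.0}
```

View pics/c2.png

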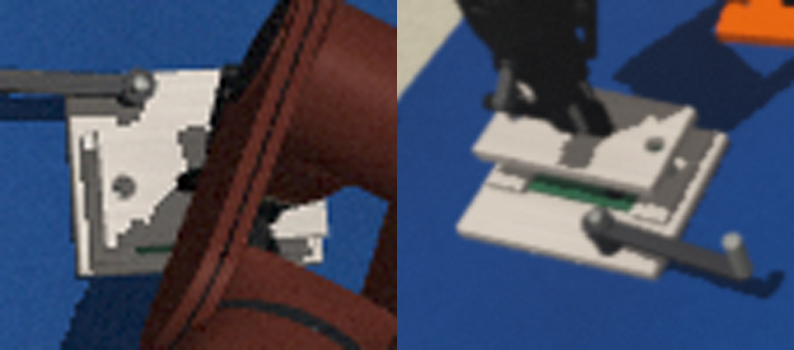

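```bash
python3 - <<'E'
from h import *
h1=[350+123.5*85/397-.5,155+187.5*75/350-.5]; h2=[85+258.5*113/397-.5,165+144.5*100/351-.5]
A=atz("top",[h1],.0597); B=atz("scene",[h2],.0597); print(A,B)
c,k=np.cos(1.643-np.pi/2),np.sin(1.643-np.pi/2)
print("kin hole",.5557-.06*k,-.1789+.06*c)
for j in((.555,-.1773,.072),): print("pin",j[0]-.06*np.sin(j[2]),j[1]+.06*np.cos(j[2]))
# plate edges +x / +y in depth: left edge corners from top-crop
Q=cloud("top",np.load("top2.npz")["d"]); m=(abs(Q[...,2]-.06)<.006)&(abs(Q[...,0]-.55)<.08)&(Q[...,1]>-.16)&(Q[...,1]<-.09)
q=Q[m]; print(len(q),q.min(0),q.max(0))
E
```

```text
[[ 0.55343521 -0.1182393   0.0597    ]] [[ 0.55117783 -0.11731685  0.0597    ]]
kin hole 0.5513715428715396 -0.11905633317645818
pin 0.5506837315126606 -0.11745545282696845
410 [ 0.51367776 -0.1593151   0.05404949] [ 0.62680732 -0.0999121   0.06590498]
```

Request:
{"name": "play_rows", "arguments": {
  "targets": [
    {"grip":1.0,"tx":0.055,"ty":-0.02,"tz":0.1,"rx":0.0,"ry":0.0,"rz":0.0},
    {"grip":1.0,"tx":0.055,"ty":-0.02,"tz":0.2,"rx":0.0,"ry":0.0,"rz":0.0},
    {"grip":1.0,"tx":0.055,"ty":-0.02,"tz":0.3,"rx":0.0,"ry":0.0,"rz":0.0},
    {"grip":1.0,"tx":0.055,"ty":-0.02,"tz":0.38,"rx":0.0,"ry":0.0,"rz":0.0},
    {"grip":1.0,"tx":0.055,"ty":-0.02,"tz":0.44,"rx":0.0,"ry":0.0,"rz":0.0},
    {"grip":1.0,"tx":0.055,"ty":-0.02,"tz":0.5,"rx":0.0,"ry":0.0,"rz":0.0},
    {"grip":1.0,"tx":0.055,"ty":-0.02,"tz":0.55,"rx":0.0,"ry":0.0,"rz":0.0},
    {"grip":1.0,"tx":0.055,"ty":-0.02,"tz":0.55,"rx":0.0,"ry":0.0,"rz":0.0}
  ]
}}

```text
time_s: 11.85
eef_pos: [0.5545, -0.1771, 0.1236]
ee_rot: [2.14, 2.3, -0.0]
force: [-0.5, -0.3, -3.9]
width: 0.0111
grip_force: 49.4
```

```bash
python3 - <<'E'
from h import *
rows((.555,-.1773,.115,1.643)); print(sensors.observe()["wrist_torque"])
E
```

```text
now [ 0.5545 -0.1771  0.1236] yaw 1.6431 R22 [-0.e+00 -1.e-04 -1.e+00] F [-0.5 -0.3 -3.9] w 0.0111 t 11.85
{'tx': -0.009, 'ty': 0.017, 'tz': 0.287, 'rx': -0.0, 'ry': 0.001, 'rz': 0.001}
[-0.06757969 -0.00629522  0.00390299]
```

Request:
{"name": "play_rows", "arguments": {
  "targets": [
    {"grip":1.0,"tx":0.0,"ty":0.01,"tz":0.05,"rx":0.0,"ry":0.0,"rz":0.0},
    {"grip":1.0,"tx":0.0,"ty":0.01,"tz":0.1,"rx":0.0,"ry":0.0,"rz":0.0},
    {"grip":1.0,"tx":0.0,"ty":0.01,"tz":0.15,"rx":0.0,"ry":0.0,"rz":0.0},
    {"grip":1.0,"tx":0.0,"ty":0.01,"tz":0.2,"rx":0.0,"ry":0.0,"rz":0.0},
    {"grip":1.0,"tx":0.0,"ty":0.01,"tz":0.23,"rx":0.0,"ry":0.0,"rz":0.0},
    {"grip":1.0,"tx":0.0,"ty":0.01,"tz":0.25,"rx":0.0,"ry":0.0,"rz":0.0},
    {"grip":1.0,"tx":0.0,"ty":0.01,"tz":0.25,"rx":0.0,"ry":0.0,"rz":0.0}
  ]
}}

```text
time_s: 12.55
eef_pos: [0.5548, -0.1771, 0.1163]
ee_rot: [2.14, 2.3, -0.0]
force: [-1.0, -1.8, -4.0]
width: 0.0114
grip_force: 49.6
```

```bash
python3 - <<'E'
from h import *
rows((.555,-.1773,.1145,1.643)); print(sensors.observe()["wrist_torque"])
E
```

```text
now [ 0.5548 -0.1771  0.1163] yaw 1.6431 R22 [ 1.e-04 -2.e-04 -1.e+00] F [-1.  -1.8 -4. ] w 0.0114 t 12.55
{'tx': -0.007, 'ty': 0.005, 'tz': 0.06, 'rx': 0.001, 'ry': 0.002, 'rz': 0.001}
[-0.3723759   0.03160818 -0.03740903]
```

Request:
{"name": "play_rows", "arguments": {
  "targets": [
    {"grip":1.0,"tx":0.02,"ty":0.0,"tz":0.03,"rx":0.0,"ry":0.0,"rz":0.0},
    {"grip":1.0,"tx":0.02,"ty":0.0,"tz":0.06,"rx":0.0,"ry":0.0,"rz":0.0},
    {"grip":1.0,"tx":0.02,"ty":0.0,"tz":0.06,"rx":0.0,"ry":0.0,"rz":0.0},
    {"grip":1.0,"tx":0.02,"ty":0.0,"tz":0.06,"rx":0.0,"ry":0.0,"rz":0.0}
  ]
}}

```text
time_s: 12.95
eef_pos: [0.5549, -0.1771, 0.1156]
ee_rot: [2.139, 2.3, -0.001]
force: [-3.5, -2.9, 3.6]
width: 0.0112
grip_force: 50.6
```

Request:
{"name": "play_rows", "arguments": {
  "targets": [
    {"grip":0.4,"tx":0.02,"ty":0.0,"tz":0.06,"rx":0.0,"ry":0.0,"rz":0.0},
    {"grip":0.0,"tx":0.02,"ty":0.0,"tz":0.04,"rx":0.0,"ry":0.0,"rz":0.0},
    {"grip":0.0,"tx":0.02,"ty":0.0,"tz":0.0,"rx":0.0,"ry":0.0,"rz":0.0},
    {"grip":0.0,"tx":0.02,"ty":0.0,"tz":-0.2,"rx":0.0,"ry":0.0,"rz":0.0},
    {"grip":0.0,"tx":0.02,"ty":0.0,"tz":-1.0,"rx":0.0,"ry":0.0,"rz":0.0},
    {"grip":0.0,"tx":0.02,"ty":0.0,"tz":-2.0,"rx":0.0,"ry":0.0,"rz":0.0},
    {"grip":0.0,"tx":0.02,"ty":0.0,"tz":-3.0,"rx":0.0,"ry":0.0,"rz":0.0},
    {"grip":0.0,"tx":0.02,"ty":0.0,"tz":-3.5,"rx":0.0,"ry":0.0,"rz":0.0},
    {"grip":0.0,"tx":0.02,"ty":0.0,"tz":-3.5,"rx":0.0,"ry":0.0,"rz":0.0},
    {"grip":0.0,"tx":0.02,"ty":0.0,"tz":-3.5,"rx":0.0,"ry":0.0,"rz":0.0}
  ]
}}

```text
time_s: 13.95
eef_pos: [0.5544, -0.1756, 0.2188]
ee_rot: [-2.139, -2.3, 0.0]
force: [0.5, 0.4, -0.3]
width: 0.0428
grip_force: 0.0
```

```bash
python3 - <<'E'
from h import *
im2,d2=cams.read_camera("scene"); np.savez("scene3.npz",im=im2,d=d2)
cv2.imwrite("pics/c3.png",cv2.resize(im2[165:265,85:218,::-1],None,fx=5,fy=5,interpolation=cv2.INTER_CUBIC))
Q=cloud("scene",d2); k=(Q[...,2]>.07)&(Q[...,2]<.095)&(Q[...,0]>.59)&(Q[...,0]<.68)&(Q[...,1]>-.06)&(Q[...,1]<.05); print("knob",k.sum(),Q[k].mean(0),Q[k].min(0),Q[k].max(0))
m=(Q[...,0]>.52)&(Q[...,0]<.59)&(Q[...,1]>-.25)&(Q[...,1]<-.105)&(Q[...,2]>.02)&(Q[...,2]<.045); print(Q[m][:,2].mean(),m.sum())
A=np.c_[Q[m][:,:2]-[.555,-.177],np.ones(m.sum())]; print(np.linalg.lstsq(A,Q[m][:,2],rcond=None)[0])
rows((.631,-.005,.22,1.55))
E
```

```text
knob 42 [ 0.62835394 -0.00357966  0.0820795 ] [ 0.62064211 -0.01203245  0.07071484] [0.63482595 0.00151286 0.08890824]
0.03476212661730027 881
[-0.00099374 -0.00410341  0.0347791 ]
now [ 0.5539 -0.1754  0.2179] yaw 1.6431 R22 [-0.0022  0.0011 -1.    ] F [-0.8  0.   0.3] w 0.0424 t 14.0
{'tx': 5.479, 'ty': 2.973, 'tz': -0.071, 'rx': -0.021, 'ry': -0.011, 'rz': 0.889}
```

View pics/c3.png

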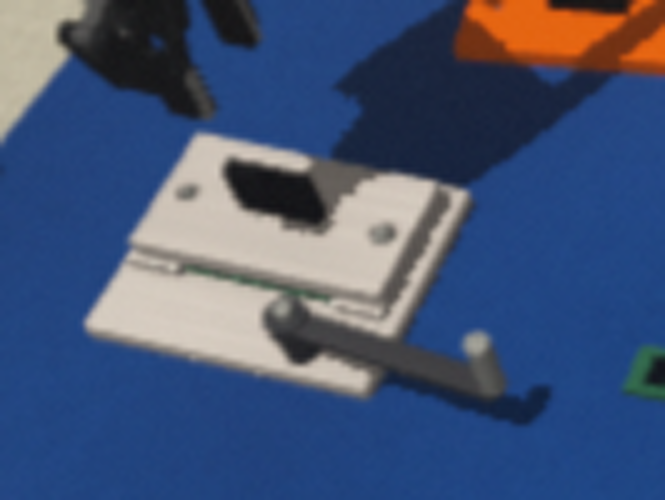

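The plate lies flush with pins showing in both holes, at (187,192) and (382,233). The latch knob is at (480,345). Next I fetch the latch.

Request:
{"name": "play_rows", "arguments": {
  "targets": [
    {"grip":0.0,"tx":5.48,"ty":2.95,"tz":0.0,"rx":0.0,"ry":0.0,"rz":0.89},
    {"grip":0.0,"tx":5.48,"ty":2.95,"tz":0.0,"rx":0.0,"ry":0.0,"rz":0.89},
    {"grip":0.0,"tx":5.48,"ty":2.95,"tz":0.0,"rx":0.0,"ry":0.0,"rz":0.89},
    {"grip":0.0,"tx":5.48,"ty":2.95,"tz":0.0,"rx":0.0,"ry":0.0,"rz":0.89},
    {"grip":0.0,"tx":5.48,"ty":2.95,"tz":0.0,"rx":0.0,"ry":0.0,"rz":0.89},
    {"grip":0.0,"tx":5.48,"ty":2.95,"tz":0.0,"rx":0.0,"ry":0.0,"rz":0.89},
    {"grip":0.0,"tx":5.48,"ty":2.95,"tz":0.0,"rx":0.0,"ry":0.0,"rz":0.89}
  ]
}}

```text
time_s: 14.7
eef_pos: [0.6302, -0.0063, 0.2179]
ee_rot: [-2.244, -2.196, 0.003]
force: [-0.3, -0.7, 0.1]
width: 0.0428
grip_force: 0.0
```

```bash
python3 - <<'E'
from h import *
rows((.629,-.005,.126,1.55))
E
```

```text
now [ 0.6302 -0.0063  0.2179] yaw 1.5493 R22 [-2.7e-03 -1.0e-04 -1.0e+00] F [-0.3 -0.7  0.1] w 0.0428 t 14.7
{'tx': 0.041, 'ty': -0.031, 'tz': 3.065, 'rx': -0.026, 'ry': 0.002, 'rz': -0.007}
```

Request:
{"name": "play_rows", "arguments": {
  "targets": [
    {"grip":0.0,"tx":0.04,"ty":-0.05,"tz":0.7,"rx":0.0,"ry":0.0,"rz":0.0},
    {"grip":0.0,"tx":0.04,"ty":-0.05,"tz":1.4,"rx":0.0,"ry":0.0,"rz":0.0},
    {"grip":0.0,"tx":0.04,"ty":-0.05,"tz":2.1,"rx":0.0,"ry":0.0,"rz":0.0},
    {"grip":0.0,"tx":0.04,"ty":-0.05,"tz":2.7,"rx":0.0,"ry":0.0,"rz":0.0},
    {"grip":0.0,"tx":0.04,"ty":-0.05,"tz":3.0,"rx":0.0,"ry":0.0,"rz":0.0},
    {"grip":0.0,"tx":0.04,"ty":-0.05,"tz":3.0,"rx":0.0,"ry":0.0,"rz":0.0},
    {"grip":0.0,"tx":0.04,"ty":-0.05,"tz":3.0,"rx":0.0,"ry":0.0,"rz":0.0}
  ]
}}

```text
time_s: 15.4
eef_pos: [0.6298, -0.005, 0.1301]
ee_rot: [2.245, 2.197, 0.0]
force: [-0.4, 0.3, 0.5]
width: 0.0427
grip_force: 0.0
```

```bash
python3 -c "
from h import *
P=np.array([.624,-.130])
rows(*[(*(P+.125*np.array([-np.cos(f),np.sin(f)])),.127,np.pi-f) for f in np.linspace(1.6,.65,11)[1:]])"
```

```text
now [ 0.6298 -0.005   0.1301] yaw 1.5488 R22 [ 6.e-04 -2.e-04 -1.e+00] F [-0.4  0.3  0.5] w 0.0427 t 15.4
{'tx': -0.019, 'ty': -0.468, 'tz': 0.102, 'rx': 0.005, 'ry': 0.002, 'rz': -0.838}
{'tx': -0.073, 'ty': -0.86, 'tz': 0.102, 'rx': 0.005, 'ry': 0.002, 'rz': -1.745}
{'tx': -0.163, 'ty': -1.246, 'tz': 0.102, 'rx': 0.005, 'ry': 0.002, 'rz': -2.653}
{'tx': -0.289, 'ty': -1.62, 'tz': 0.102, 'rx': 0.005, 'ry': 0.002, 'rz': -3.56}
{'tx': -0.451, 'ty': -1.982, 'tz': 0.102, 'rx': 0.005, 'ry': 0.003, 'rz': -4.467}
{'tx': -0.646, 'ty': -2.326, 'tz': 0.101, 'rx': 0.005, 'ry': 0.003, 'rz': -5.374}
{'tx': -0.873, 'ty': -2.65, 'tz': 0.101, 'rx': 0.005, 'ry': 0.003, 'rz': -6.281}
{'tx': -1.129, 'ty': -2.952, 'tz': 0.101, 'rx': 0.005, 'ry': 0.003, 'rz': -7.188}
{'tx': -1.413, 'ty': -3.227, 'tz': 0.101, 'rx': 0.005, 'ry': 0.004, 'rz': -8.096}
{'tx': -1.722, 'ty': -3.475, 'tz': 0.101, 'rx': 0.004, 'ry': 0.004, 'rz': -9.003}
```

Request:
{"name": "play_rows", "arguments": {
  "targets": [
    {"grip":0.0,"tx":-0.02,"ty":-0.47,"tz":0.08,"rx":0.0,"ry":0.0,"rz":-0.85},
    {"grip":0.0,"tx":-0.07,"ty":-0.86,"tz":0.08,"rx":0.0,"ry":0.0,"rz":-1.75},
    {"grip":0.0,"tx":-0.16,"ty":-1.25,"tz":0.08,"rx":0.0,"ry":0.0,"rz":-2.65},
    {"grip":0.0,"tx":-0.29,"ty":-1.62,"tz":0.08,"rx":0.0,"ry":0.0,"rz":-3.55},
    {"grip":0.0,"tx":-0.45,"ty":-1.98,"tz":0.08,"rx":0.0,"ry":0.0,"rz":-4.45},
    {"grip":0.0,"tx":-0.65,"ty":-2.33,"tz":0.08,"rx":0.0,"ry":0.0,"rz":-5.35},
    {"grip":0.0,"tx":-0.87,"ty":-2.65,"tz":0.08,"rx":0.0,"ry":0.0,"rz":-6.3},
    {"grip":0.0,"tx":-1.13,"ty":-2.95,"tz":0.08,"rx":0.0,"ry":0.0,"rz":-7.2},
    {"grip":0.0,"tx":-1.41,"ty":-3.23,"tz":0.08,"rx":0.0,"ry":0.0,"rz":-8.1},
    {"grip":0.0,"tx":-1.72,"ty":-3.48,"tz":0.08,"rx":0.0,"ry":0.0,"rz":-9.0}
  ]
}}

```text
time_s: 16.4
eef_pos: [0.5248, -0.0539, 0.1289]
ee_rot: [0.995, 2.977, 0.001]
force: [-0.3, 2.0, 0.3]
width: 0.0424
grip_force: 0.6
```

```bash
python3 -c "
from h import *
P=np.array([.624,-.130])
rows(*[(*(P+.125*np.array([-np.cos(f),np.sin(f)])),.127,np.pi-f) for f in np.linspace(.65,-.07,10)[1:]])"
```

```text
now [ 0.5248 -0.0539  0.1289] yaw 2.4963 R22 [ 3.e-03 -2.e-04 -1.e+00] F [-0.3  2.   0.3] w 0.0424 t 16.4
{'tx': -0.012, 'ty': -0.352, 'tz': 0.061, 'rx': 0.015, 'ry': 0.025, 'rz': -0.719}
{'tx': -0.051, 'ty': -0.683, 'tz': 0.061, 'rx': 0.014, 'ry': 0.026, 'rz': -1.483}
{'tx': -0.115, 'ty': -1.01, 'tz': 0.061, 'rx': 0.013, 'ry': 0.026, 'rz': -2.247}
{'tx': -0.206, 'ty': -1.33, 'tz': 0.06, 'rx': 0.012, 'ry': 0.027, 'rz': -3.011}
{'tx': -0.322, 'ty': -1.643, 'tz': 0.06, 'rx': 0.011, 'ry': 0.027, 'rz': -3.775}
{'tx': -0.462, 'ty': -1.945, 'tz': 0.06, 'rx': 0.01, 'ry': 0.028, 'rz': -4.539}
{'tx': -0.627, 'ty': -2.235, 'tz': 0.06, 'rx': 0.008, 'ry': 0.028, 'rz': -5.303}
{'tx': -0.814, 'ty': -2.511, 'tz': 0.06, 'rx': 0.007, 'ry': 0.028, 'rz': -6.067}
{'tx': -1.022, 'ty': -2.771, 'tz': 0.06, 'rx': 0.006, 'ry': 0.029, 'rz': -6.831}
```

Request:
{"name": "play_rows", "arguments": {
  "targets": [
    {"grip":0.0,"tx":-0.01,"ty":-0.35,"tz":0.04,"rx":0.0,"ry":0.0,"rz":-0.7},
    {"grip":0.0,"tx":-0.05,"ty":-0.68,"tz":0.04,"rx":0.0,"ry":0.0,"rz":-1.5},
    {"grip":0.0,"tx":-0.12,"ty":-1.01,"tz":0.04,"rx":0.0,"ry":0.0,"rz":-2.25},
    {"grip":0.0,"tx":-0.21,"ty":-1.33,"tz":0.04,"rx":0.0,"ry":0.0,"rz":-3.0},
    {"grip":0.0,"tx":-0.32,"ty":-1.64,"tz":0.04,"rx":0.0,"ry":0.0,"rz":-3.8},
    {"grip":0.0,"tx":-0.46,"ty":-1.95,"tz":0.04,"rx":0.0,"ry":0.0,"rz":-4.5},
    {"grip":0.0,"tx":-0.63,"ty":-2.24,"tz":0.04,"rx":0.0,"ry":0.0,"rz":-5.3},
    {"grip":0.0,"tx":-0.81,"ty":-2.51,"tz":0.04,"rx":0.0,"ry":0.0,"rz":-6.1},
    {"grip":0.0,"tx":-1.02,"ty":-2.77,"tz":0.04,"rx":0.0,"ry":0.0,"rz":-6.8},
    {"grip":0.0,"tx":-1.02,"ty":-2.77,"tz":0.04,"rx":0.0,"ry":0.0,"rz":-6.8}
  ]
}}

```text
time_s: 17.4
eef_pos: [0.4992, -0.1396, 0.1275]
ee_rot: [-0.098, 3.137, -0.002]
force: [0.2, 1.2, -0.7]
width: 0.0426
grip_force: 0.0
```

```bash
python3 -c "
from h import *
P=np.array([.624,-.130])
rows(*[(*(P+.125*np.array([-np.cos(f),np.sin(f)])),.127,np.pi-.0) for f in (-.12,-.16,-.2)])"
```

```text
now [ 0.4992 -0.1396  0.1275] yaw -3.0794 R22 [ 0.0027 -0.0014 -1.    ] F [ 0.2  1.2 -0.7] w 0.0426 t 17.4
{'tx': -0.013, 'ty': -0.179, 'tz': 0.017, 'rx': -0.014, 'ry': 0.025, 'rz': 0.594}
{'tx': -0.026, 'ty': -0.345, 'tz': 0.017, 'rx': -0.014, 'ry': 0.025, 'rz': 0.594}
{'tx': -0.046, 'ty': -0.511, 'tz': 0.018, 'rx': -0.014, 'ry': 0.025, 'rz': 0.594}
```

Request:
{"name": "play_rows", "arguments": {
  "targets": [
    {"grip":0.0,"tx":-0.01,"ty":-0.15,"tz":0.0,"rx":0.0,"ry":0.0,"rz":0.0},
    {"grip":0.0,"tx":-0.02,"ty":-0.25,"tz":0.0,"rx":0.0,"ry":0.0,"rz":0.0},
    {"grip":0.0,"tx":-0.03,"ty":-0.35,"tz":0.0,"rx":0.0,"ry":0.0,"rz":0.0},
    {"grip":0.0,"tx":-0.03,"ty":-0.4,"tz":0.0,"rx":0.0,"ry":0.0,"rz":0.0},
    {"grip":0.0,"tx":-0.03,"ty":-0.4,"tz":0.0,"rx":0.0,"ry":0.0,"rz":0.0}
  ]
}}

```text
time_s: 17.9
eef_pos: [0.5001, -0.1504, 0.126]
ee_rot: [-0.098, 3.14, -0.0]
force: [0.5, -0.4, 1.0]
width: 0.0424
grip_force: 0.0
```

Request:
{"name": "play_rows", "arguments": {
  "targets": [
    {"grip":0.0,"tx":0.0,"ty":-0.07,"tz":0.0,"rx":0.0,"ry":0.0,"rz":0.0},
    {"grip":0.0,"tx":0.0,"ty":-0.12,"tz":0.0,"rx":0.0,"ry":0.0,"rz":0.0},
    {"grip":0.0,"tx":0.0,"ty":-0.16,"tz":0.0,"rx":0.0,"ry":0.0,"rz":0.0},
    {"grip":0.0,"tx":0.0,"ty":-0.16,"tz":0.0,"rx":0.0,"ry":0.0,"rz":0.0}
  ]
}}

```text
time_s: 18.3
eef_pos: [0.5001, -0.1548, 0.1258]
ee_rot: [0.098, -3.14, -0.001]
force: [-0.5, 2.5, 0.9]
width: 0.0425
grip_force: 1.2
```

Request:
{"name": "play_rows", "arguments": {
  "targets": [
    {"grip":0.0,"tx":0.0,"ty":-0.05,"tz":0.0,"rx":0.0,"ry":0.0,"rz":0.0},
    {"grip":0.0,"tx":0.0,"ty":-0.1,"tz":0.0,"rx":0.0,"ry":0.0,"rz":0.0},
    {"grip":0.0,"tx":0.0,"ty":-0.1,"tz":0.0,"rx":0.0,"ry":0.0,"rz":0.0}
  ]
}}

```text
time_s: 18.6
eef_pos: [0.5001, -0.1555, 0.1256]
ee_rot: [0.098, -3.139, -0.008]
force: [0.3, 13.4, 4.5]
width: 0.0426
grip_force: 6.6
```

Request:
{"name": "play_rows", "arguments": {
  "targets": [
    {"grip":0.0,"tx":0.0,"ty":0.2,"tz":0.0,"rx":0.0,"ry":0.0,"rz":0.0},
    {"grip":0.0,"tx":0.0,"ty":0.3,"tz":0.0,"rx":0.0,"ry":0.0,"rz":0.0},
    {"grip":0.0,"tx":0.0,"ty":0.3,"tz":0.0,"rx":0.0,"ry":0.0,"rz":0.0},
    {"grip":0.0,"tx":0.0,"ty":0.3,"tz":-0.8,"rx":0.0,"ry":0.0,"rz":0.0},
    {"grip":0.0,"tx":0.0,"ty":0.3,"tz":-1.6,"rx":0.0,"ry":0.0,"rz":0.0},
    {"grip":0.0,"tx":0.0,"ty":0.3,"tz":-2.6,"rx":0.0,"ry":0.0,"rz":0.0},
    {"grip":0.0,"tx":0.0,"ty":0.3,"tz":-3.6,"rx":0.0,"ry":0.0,"rz":0.0},
    {"grip":0.0,"tx":0.0,"ty":0.3,"tz":-4.0,"rx":0.0,"ry":0.0,"rz":0.0},
    {"grip":0.0,"tx":0.0,"ty":0.3,"tz":-4.0,"rx":0.0,"ry":0.0,"rz":0.0},
    {"grip":0.0,"tx":0.0,"ty":0.3,"tz":-4.0,"rx":0.0,"ry":0.0,"rz":0.0}
  ]
}}

```text
time_s: 19.6
eef_pos: [0.4994, -0.149, 0.2447]
ee_rot: [0.098, -3.139, -0.001]
force: [-0.2, 0.7, -0.4]
width: 0.0426
grip_force: 0.0
```

```bash
python3 - <<'E'
from h import *
im2,d2=cams.read_camera("scene")
cv2.imwrite("pics/c4.png",cv2.resize(im2[165:265,85:218,::-1],None,fx=5,fy=5,interpolation=cv2.INTER_CUBIC))
Q=cloud("scene",d2); k=(Q[...,2]>.073)&(Q[...,2]<.093)&(abs(Q[...,0]-.5)<.04)&(abs(Q[...,1]+.135)<.05); print("knob",k.sum(),Q[k].mean(0))
q=Q[k].mean(0)[:2]-[.624,-.13]; print("latch",np.arctan2(q[1],-q[0])+.072)
m=(Q[...,0]>.52)&(Q[...,0]<.59)&(Q[...,1]>-.25)&(Q[...,1]<-.15)&(Q[...,2]>.02)&(Q[...,2]<.045); print(Q[m][:,2].mean(),m.sum())
E
```

```text
knob 31 [ 0.50084189 -0.13762002  0.08261605]
latch 0.01020693274609305
0.03492707168189892 549
```

View pics/c4.png

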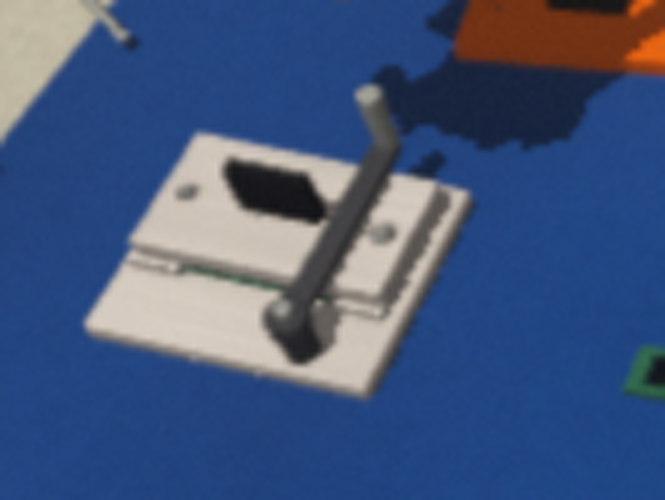

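The latch arm lies between the handle and the thick pin (382,233), with the knob at (370,95), so it is closed. The plate is flush on the jig.

```bash
python3 -c "
from plant import manip
print(manip.close_job())"
```

```text
the job is handed in; nothing more can be done
None
```

The long plate is seated flush over both pins and released, the latch is swung back to its stop (measured about 0.01 rad), the shorter plate was not touched, and the job is handed in at about 20 s; no verdict was returned.

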